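Give four turned pots their own lids back

ROBOT

A 6-joint arm with a two-finger parallel gripper is mounted at the origin on the work surface. World frame = base frame: x ahead of the robot, y to its left, z up, the work surface at z = 0. Lengths are in m, angles in degrees, forces in N, time in s.
With the tool pointing down it reaches from about 0.425 to 0.95 m from the base axis. Payload 3.5 kg.
Tool frame: the origin (TCP) lies at the very end of the fingers, on their centre line; the grasp point (between the pads) lies bot.grip_point_offset behind it (bot.grip_point_offset is the distance from the TCP to the grasp point, in m); z points along the fingers, y is the line along which they close (so a half turn about z gives the same grasp; the last joint's range is limited). The gripper opens to 85 mm and grips with 20 to 120 N. Pads are 22 mm wide; open, the fingers measure 114 mm over their backs; the gripper's body (76 mm by 85 mm) begins 54 mm behind the grasp point. The pads swing forward as they close: fully open they stand 13 mm farther back than shut.
Start: joints at [67.38, 16.404, 90.338, -0, 73.258, -8.594], TCP at [0.164, 0.655, 0.231] pointing down, gripper open.
Joint ranges: [-158.93, 158.93], [-51.34, 127.21], [12.03, 142.37], [-87.48, 267.48], [13.55, 161.25], [-162.69, 162.69]. Speed limits (degrees/s): [159.86, 159.86, 180, 180, 180, 180].

INTERFACE

Orientations are given as a 3x3 rotation matrix whose columns are the frame's x, y, z axes.
In Python, from cell import bot gives the robot as it stands. The module is installed in compiled form; this text tells all that it offers.
- The arm moves only by the tool play_rows, never from a script. Its argument "plan" is a list of rows, each an object of numbers: "tx", "ty", "tz": the shift along the tool's x, y, z in m; "roll": the turn about the tool's z in degrees; "hand": the opening, from 0 (shut) to 1 (fully open). A call has 1 to 12 rows; each row is the pose to reach, as a shift and turn from the pose commanded when the call began, along the tool's axes at that moment; what a row does not reach only later rows make up. A row lasts 1/10 s, in which the tool goes at most 50 mm and 8.59 degrees, less where a joint would pass 70% of its speed; a pose out of reach is approached as far as the arm can. A call with a gripper value outside its range is refused whole. The fingers move at their own pace and stop on an object; "force" is the grip in N (left out, the last holds). Time passes only in rows, so rows that repeat a pose let the fingers close. It gives the time, the measured TCP pose, the force, the opening and the grip force at its end, in the units of the state.
- bot.read_state(): the state, without advancing time (a new reading comes with each control period).
- bot.get_image(name): name is "side" or "top"; returns the picture (400x640x3 uint8, red, green, blue); there is no depth.
- bot.get_calibration(name): a dict with "camera_matrix" (3x3 intrinsics, pixels), "R" (3x3) and "t" (3): a world point X has camera coordinates R X + t. Camera axes: x right, y down, z forward; pixel columns grow to the right and rows downward; lengths in m; the calibration is good to about 2 mm. A picture is of the moment at which its call begins. get_calibration takes no time and is no camera call.
- bot.finish_job(): hands the job in; it is judged then, once.
The state is a dict: "time": time; "joint_positions": joint angles; "qvel": joint speeds; "effort": joint torques, N m; "ee_pos": TCP position; "tcp_rot": TCP orientation; "wrist_force": force on the tool from outside, world axes, zero at the start; "moment": the same for the moment, N m; "finger_gap": opening from 0.0 (shut) to 1.0 (fully open); "grip_force": force on a finger pad.
Only numpy, scipy, OpenCV 4.12 (cv2) and the standard library are available. Lean on these libraries where they do the work, as an engineer would, in place of code of your own. Each camera call takes 0.05 s, during which the arm holds its last target. There are 200 camera calls.

TASK

After waxing, the four turned pots have been closed with the wrong lids: put each lid back on the pot of its own colour, seated flat in the mouth. The polished lids must never be laid on the gritty bare bench; the cork pad is free to hold one lid while you change them round. Leave the pots standing where they are, and do not knock over the goblet.

Things in the scene. Friction and masses are not known exactly. Their poses are not given: they have to be found in the camera images.
- lid_maple: loose lid of pale cream maple, 45 g, all four alike: tapered plug below (30 mm across at its flat foot, 40 mm on top, 8 mm tall), then a 68 mm disc, a little domed, from 8 to 17.5 mm up, then a round knob 22 mm across from 17.5 to 44 mm up: grip it there from above. Origin: centre of the plug's underside, z up. Starts seated on a pot of another colour
- lid_padauk: loose lid of deep red padauk, 45 g, all four alike: tapered plug below (30 mm across at its flat foot, 40 mm on top, 8 mm tall), then a 68 mm disc, a little domed, from 8 to 17.5 mm up, then a round knob 22 mm across from 17.5 to 44 mm up: grip it there from above. Origin: centre of the plug's underside, z up. Starts seated on a pot of another colour
- lid_ebony: loose lid of black ebonised wood, 45 g, all four alike: tapered plug below (30 mm across at its flat foot, 40 mm on top, 8 mm tall), then a 68 mm disc, a little domed, from 8 to 17.5 mm up, then a round knob 22 mm across from 17.5 to 44 mm up: grip it there from above. Origin: centre of the plug's underside, z up. Starts seated on a pot of another colour
- lid_blue: loose lid of blue-dyed wood, 45 g, all four alike: tapered plug below (30 mm across at its flat foot, 40 mm on top, 8 mm tall), then a 68 mm disc, a little domed, from 8 to 17.5 mm up, then a round knob 22 mm across from 17.5 to 44 mm up: grip it there from above. Origin: centre of the plug's underside, z up. Starts seated on a pot of another colour
- pot_maple: loose squat pot of pale cream maple, 0.22 kg, all four alike: belly 96 mm across (seen as a ring round the lid from above; too wide to grasp), 56 mm tall, mouth 50 mm wide inside, flat rim 60 mm outside, 24 mm deep. Origin: centre of its underside, z up. Lid seated: plug in the mouth (5 mm play all round), disc flat on the rim, lid origin 48 mm above pot origin
- pot_padauk: loose squat pot of deep red padauk, 0.22 kg, all four alike: belly 96 mm across (seen as a ring round the lid from above; too wide to grasp), 56 mm tall, mouth 50 mm wide inside, flat rim 60 mm outside, 24 mm deep. Origin: centre of its underside, z up. Lid seated: plug in the mouth (5 mm play all round), disc flat on the rim, lid origin 48 mm above pot origin
- pot_ebony: loose squat pot of black ebonised wood, 0.22 kg, all four alike: belly 96 mm across (seen as a ring round the lid from above; too wide to grasp), 56 mm tall, mouth 50 mm wide inside, flat rim 60 mm outside, 24 mm deep. Origin: centre of its underside, z up. Lid seated: plug in the mouth (5 mm play all round), disc flat on the rim, lid origin 48 mm above pot origin
- pot_blue: loose squat pot of blue-dyed wood, 0.22 kg, all four alike: belly 96 mm across (seen as a ring round the lid from above; too wide to grasp), 56 mm tall, mouth 50 mm wide inside, flat rim 60 mm outside, 24 mm deep. Origin: centre of its underside, z up. Lid seated: plug in the mouth (5 mm play all round), disc flat on the rim, lid origin 48 mm above pot origin
- pad: round pad fixed to the bench, empty at the start: green base 110 mm across with a flat brown cork face 100 mm across, 12 mm high in all; room for one lid. Origin: centre of its underside on the bench
- goblet: loose finished goblet of light brown ash, 108 mm tall, bowl 62 mm across, foot 60 mm across, slender stem, 0.12 kg, standing among the pots; a bystander. Origin: centre of its underside, z up
There are look-alikes about, which are no part of the job. What is shaped like the lid_padauk but pink or yellow is not meant. Leave any green look-alike of the lid_blue alone.

How it is judged:
By the outcome, as a careful person would: the job done as asked, in the order asked, and still so for the second after the job is handed in, with the robot touching nothing.
It also fails if it takes over 118 s, if anything falls off the work surface, if the arm or the gripper's body presses on something with over 40 N, if the wrist force passes 120 N, or if a joint passes its speed limit or range.

## Working session

There is one attempt and no reset: what is moved stays moved. The work goes in short steps, Python scripts to look and compute and a tool call to move; the robot and the scene stay as the last step left them, time stands still between calls to the robot, and variables do not carry over. Pictures are saved under pics/ and viewed, at most 14 in all, crops included, and the job is handed in when it is done.

Besides the shell and the picture viewer there is one more tool, called after "Emit:" as name(argument=value, ...), one argument or row to a line, values as JSON. play_rows: Moves the arm, as the interface text tells. Its arguments: {"type":"object","properties":{"plan":{"type":"array"},"force":{"type":"number"}},"required":["plan"]}

```bash
mkdir -p pics
python3 - <<'E'
from cell import bot
import cv2,numpy as np
for n in("top","side"):
    im=bot.get_image(n); cv2.imwrite(f"pics/{n}0.png",im[:,:,::-1]); c=bot.get_calibration(n)
    print(n,c["camera_matrix"],c["R"],c["t"])
s=bot.read_state();print(s,bot.grip_point_offset)
E
```

```text
top [[413.39200943   0.         322.73759476]
 [  0.         413.39200943 198.73637769]
 [  0.           0.           1.        ]] [[-1.59404308e-03 -9.99998615e-01 -4.79051198e-04]
 [-9.95786976e-01  1.63125010e-03 -9.16822632e-02]
 [ 9.16829176e-02  3.30887466e-04 -9.95788197e-01]] [0.00549148 0.49687168 0.92306742]
side [[510.54833846   0.         318.1193741 ]
 [  0.         510.54833846 197.02080174]
 [  0.           0.           1.        ]] [[ 0.99877468 -0.04829965 -0.01078326]
 [-0.04246391 -0.72450731 -0.68795783]
 [ 0.02541557  0.68757276 -0.72567055]] [-0.51396657  0.06715642  1.36807042]
{'time': 0.1, 'joint_positions': array([ 6.73787748e+01,  1.64506895e+01,  9.04137262e+01, -1.28366780e-03,
        7.32588716e+01, -8.59567399e+00]), 'qvel': array([-0.00876354, -0.02322654, -0.11677863,  0.09246823, -0.0207317 ,
        0.00461475]), 'effort': array([ 1.41221120e-03, -4.07294905e+01, -2.93700171e+01, -1.24555654e-04,
        3.42780091e-03,  7.99931513e-06]), 'ee_pos': array([0.16335107, 0.65432751, 0.230065  ]), 'tcp_rot': array([[-9.70189192e-01,  2.42347434e-01, -8.07846079e-04],
       [ 2.42348594e-01,  9.70187189e-01, -1.99447985e-03],
       [ 3.00404842e-04, -2.13080316e-03, -9.99997685e-01]]), 'wrist_force': array([-0.09374841,  0.44187155, -0.37951713]), 'moment': array([-0.03425082, -0.0209092 , -0.04945426]), 'grip_force': 0.0, 'finger_gap': 1.0018862003114504} 0.0187
```

View pics/top0.png

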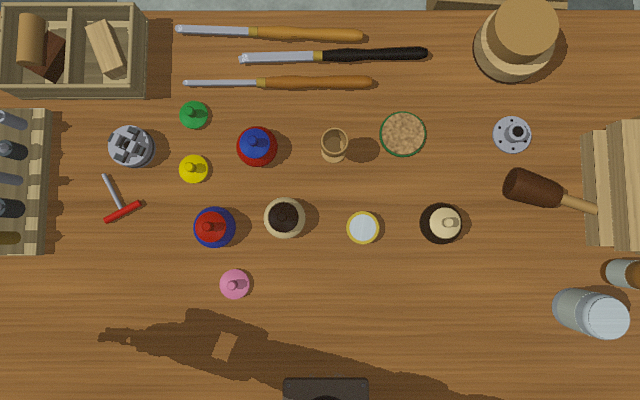

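View pics/side0.png

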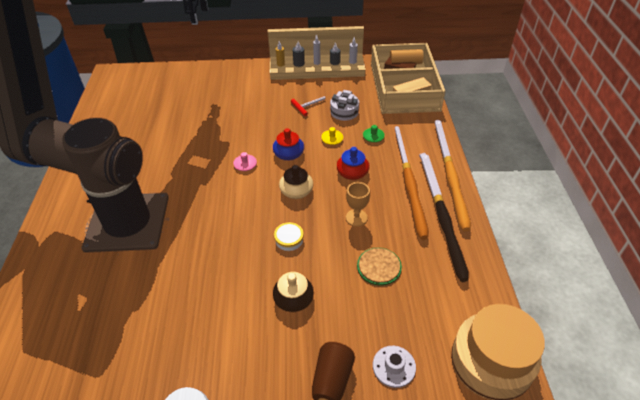

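The top view shows a blue lid on the red pot at (257,146), a red lid on the blue pot at (214,227), an ebony lid on the maple pot at (284,218) and a maple lid on the ebony pot at (441,222). The goblet is at (334,145) and the pad at (403,134). The side view agrees. That makes two swaps, each using the pad.

```bash
cat > h.py <<'E'
from cell import bot
import cv2,numpy as np
def ray(n,uv):
    c=bot.get_calibration(n);R,t=np.array(c["R"]),np.array(c["t"])
    d=R.T@np.linalg.inv(c["camera_matrix"])@np.array([uv[0],uv[1],1.]);return -R.T@t,d
def plane(n,uv,z):
    o,d=ray(n,uv);return o+d*(z-o[2])/d[2]
def tri(a,b):
    (o1,d1),(o2,d2)=ray("top",a),ray("side",b)
    s=np.linalg.lstsq(np.c_[d1,-d2],o2-o1,rcond=None)[0];p,q=o1+d1*s[0],o2+d2*s[1]
    return (p+q)/2,np.linalg.norm(p-q)
def mask(im,col):
    h,s,v=[x.astype(int) for x in cv2.split(cv2.cvtColor(im,cv2.COLOR_RGB2HSV))]
    m={"padauk":((h<5)|(h>172))&(s>170)&(v>50),"blue":(h>105)&(h<130)&(s>120),
       "ebony":(v<70)&((s<150)|(v<40)),"maple":(h>12)&(h<32)&(s<125)&(v>110)}[col]
    return m.astype(np.uint8)*255
def blob(im,col,c,r,k=0):
    roi=np.zeros(im.shape[:2],np.uint8);cv2.circle(roi,c,r,255,-1)
    m=mask(im,col)&roi
    if k:m=cv2.morphologyEx(m,cv2.MORPH_OPEN,cv2.getStructuringElement(cv2.MORPH_ELLIPSE,(k,k)))
    cs=cv2.findContours(m,cv2.RETR_EXTERNAL,cv2.CHAIN_APPROX_NONE)[0]
    return max(cs,key=cv2.contourArea)
def go(x,y,z):
    s=bot.read_state();d=s["tcp_rot"].T@(np.array([x,y,z])-s["ee_pos"])
    print("shift",d.round(4))
E
python3 - <<'E'
from h import *
im=bot.get_image("top")
for pot,lid,c in(("padauk","blue",(257,146)),("blue","padauk",(214,227)),("maple","ebony",(284,218)),("ebony","maple",(441,222))):
    l=blob(im,lid,c,22,9);e,r=cv2.minEnclosingCircle(l)
    L=plane("top",e,.06); rl=r/413.4*.87
    p=blob(im,pot,c,28);e2,r2=cv2.minEnclosingCircle(p)
    print("lid",lid,np.round(e,1),L.round(4),round(rl*2,4),"| pot",pot,np.round(e2,1),plane("top",e2,.03).round(4),round(2*r2/413.4*.9,4))
h,s,v=cv2.split(cv2.cvtColor(im,cv2.COLOR_RGB2HSV))
roi=np.zeros(h.shape,np.uint8);cv2.circle(roi,(403,134),30,255,-1)
m=((h>40)&(h<90)&(s>80)).astype(np.uint8)*255&roi
e,r=cv2.minEnclosingCircle(cv2.findNonZero(m));print("pad",e,plane("top",e,.006).round(4),2*r/413.4*.92)
b=np.hstack([cv2.resize(im[x-35:x+35,y-35:y+35],(200,200),interpolation=cv2.INTER_NEAREST) for x,y in((146,257),(227,214),(218,284),(222,441))])
b2=np.hstack([cv2.resize(cv2.merge([mask(im,l),mask(im,p),mask(im,l)*0])[x-35:x+35,y-35:y+35],(200,200),interpolation=cv2.INTER_NEAREST) for x,y,l,p in((146,257,"blue","padauk"),(227,214,"padauk","blue"),(218,284,"ebony","maple"),(222,441,"maple","ebony"))])
cv2.imwrite("pics/c1.png",np.vstack([b,b2])[:,:,::-1])
E
```

```text
lid blue [254.3 143. ] [0.6183 0.1568 0.06  ] 0.0624 | pot padauk [255. 152.] [0.6042 0.16   0.03  ] 0.0826Traceback (most recent call last):
  File "<stdin>", line 4, in <module>
  File "h.py", line 22, in blob
    return max(cs,key=cv2.contourArea)
ValueError: max() iterable argument is empty
```

Run:
```python
from h import *
im=bot.get_image("top");hs=cv2.cvtColor(im,cv2.COLOR_RGB2HSV)
C=((257,146),(214,227),(284,218),(441,222))
b=np.hstack([cv2.resize(im[y-32:y+32,x-32:x+32],(400,400),interpolation=cv2.INTER_NEAREST) for x,y in C[:2]])
cv2.imwrite("pics/c1.png",b[:,:,::-1])
b=np.hstack([cv2.resize(im[y-32:y+32,x-32:x+32],(400,400),interpolation=cv2.INTER_NEAREST) for x,y in C[2:]])
cv2.imwrite("pics/c2.png",b[:,:,::-1])
for x,y in C: print((x,y),[tuple(map(int,hs[y+4,k])) for k in range(x-28,x+29,4)],[tuple(map(int,hs[k,x])) for k in range(y-28,y+29,4)])
```

```text
(257, 146) [(16, 150, 150), (16, 143, 150), (4, 204, 150), (123, 130, 161), (111, 166, 158), (111, 181, 152), (114, 169, 146), (113, 162, 146), (112, 162, 146), (113, 165, 139), (6, 230, 100), (4, 187, 98), (10, 167, 87), (13, 141, 94), (13, 147, 90)] [(16, 145, 135), (15, 143, 139), (9, 207, 117), (114, 179, 131), (114, 167, 130), (119, 139, 97), (127, 118, 65), (114, 162, 101), (113, 162, 146), (113, 161, 147), (162, 132, 79), (2, 206, 136), (2, 240, 83), (16, 152, 143), (16, 146, 143)]
(214, 227) [(16, 155, 143), (16, 151, 144), (113, 177, 144), (4, 205, 169), (3, 203, 167), (3, 194, 138), (3, 197, 153), (5, 201, 157), (5, 206, 152), (4, 211, 150), (119, 140, 84), (122, 131, 80), (125, 138, 70), (14, 145, 102), (16, 161, 100)] [(16, 150, 146), (15, 142, 147), (118, 141, 105), (132, 121, 78), (4, 212, 142), (4, 218, 145), (5, 196, 104), (2, 180, 112), (5, 201, 157), (5, 217, 156), (4, 213, 153), (116, 169, 128), (115, 187, 127), (17, 147, 147), (15, 141, 145)]
(284, 218) [(16, 149, 135), (16, 154, 136), (23, 77, 182), (21, 82, 153), (14, 58, 57), (16, 87, 56), (0, 63, 53), (9, 74, 55), (14, 67, 57), (22, 93, 52), (17, 119, 43), (19, 90, 128), (21, 89, 117), (15, 146, 91), (15, 152, 97)] [(16, 150, 143), (16, 147, 147), (23, 79, 151), (21, 114, 67), (12, 159, 48), (9, 125, 49), (12, 106, 48), (9, 96, 53), (9, 74, 55), (14, 120, 51), (8, 85, 48), (22, 80, 181), (17, 106, 152), (16, 145, 139), (15, 140, 146)]
(441, 222) [(17, 144, 143), (17, 147, 144), (14, 150, 46), (18, 147, 52), (19, 138, 50), (23, 73, 203), (21, 70, 200), (22, 69, 201), (20, 95, 116), (22, 81, 171), (23, 91, 123), (20, 85, 168), (13, 143, 41), (16, 151, 93), (16, 149, 91)] [(16, 152, 143), (17, 141, 146), (15, 150, 90), (20, 138, 37), (23, 79, 185), (21, 74, 192), (22, 75, 194), (22, 73, 186), (22, 69, 201), (22, 68, 202), (23, 70, 198), (22, 107, 88), (15, 128, 48), (16, 139, 145), (16, 147, 147)]
```

View pics/c1.png

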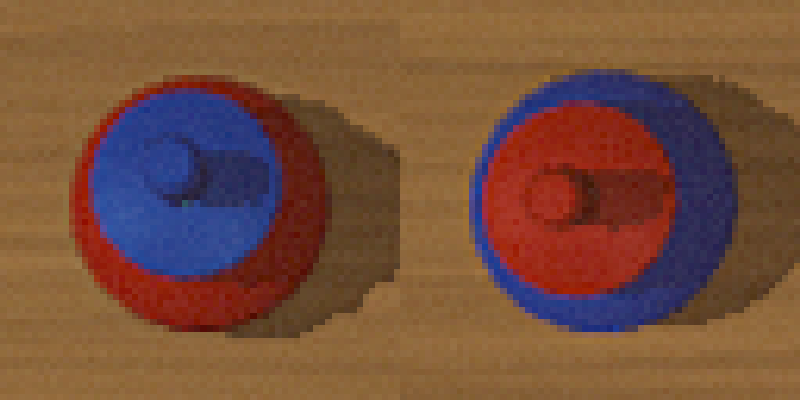

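View pics/c2.png

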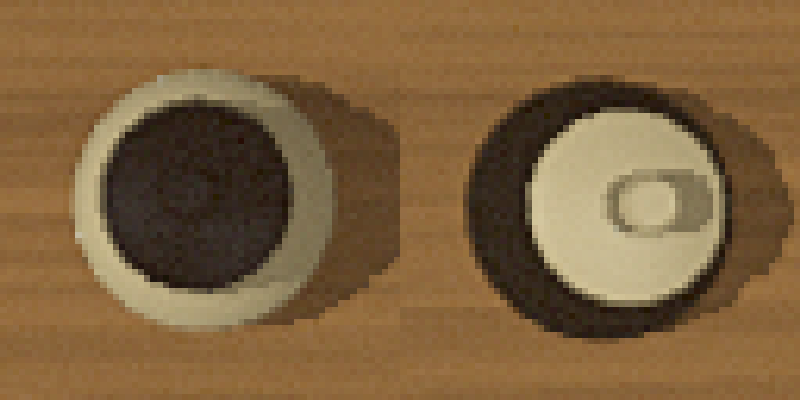

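The crops are clear. Pot outlines centre near (256.5,146), (214,226.5), (284,217.4) and (440.3,222.8), about 42 px across, which matches 96 mm. I'll refine these with better masks and get the lids and their knobs.

```bash
python3 - <<'E'
s=open("h.py").read()
a=s.index('    m={"padauk"');b=s.index('    return m.astype')
s=s[:a]+'''    m={"padauk":((h<10)|(h>160))&(s>125)&(v>70)&((s>168)|(h>160)),"blue":(h>=105)&(h<=135)&(s>100),
       "ebony":v<64,"maple":(h>15)&(h<32)&(s<122)&(v>75)}[col]
'''+s[b:]
open("h.py","w").write(s)
E
cat >> h.py <<'E'
def potlid(im,pot,lid,c,r=27):
    roi=np.zeros(im.shape[:2],np.uint8);cv2.circle(roi,c,r,255,-1)
    k=np.ones((3,3),np.uint8)
    u=cv2.morphologyEx((mask(im,pot)|mask(im,lid))&roi,cv2.MORPH_OPEN,k)
    f=lambda m:max(cv2.findContours(m,cv2.RETR_EXTERNAL,cv2.CHAIN_APPROX_NONE)[0],key=cv2.contourArea)
    g=lambda m:cv2.fitEllipse(cv2.convexHull(f(m)))
    return g(u),g(cv2.morphologyEx(mask(im,lid)&roi,cv2.MORPH_OPEN,np.ones((5,5),np.uint8)))
E
python3 - <<'E'
from h import *
im=bot.get_image("top")
print("cam",ray("top",(0,0))[0])
for pot,lid,c in(("padauk","blue",(257,146)),("blue","padauk",(214,227)),("maple","ebony",(284,218)),("ebony","maple",(441,222))):
    u,l=potlid(im,pot,lid,c)
    print(lid,np.round(l[0],1),np.round(np.array(l[1])/413.4*.915*1e3,1),plane("top",l[0],.06).round(4),"| pot",pot,np.round(u[0],1),np.round(np.array(u[1])/413.4*.945*1e3,1),plane("top",u[0],.03).round(4))
h,s,v=cv2.split(cv2.cvtColor(im,cv2.COLOR_RGB2HSV))
roi=np.zeros(h.shape,np.uint8);cv2.circle(roi,(403,134),30,255,-1)
m=((h>40)&(h<90)&(s>80)).astype(np.uint8)*255&roi
e,r=cv2.minEnclosingCircle(cv2.findNonZero(m));print("pad",e,plane("top",e,.006).round(4),2*r/413.4*.97)
# knob-top centres by eye: top crop px vs side px
for n,a in(("blue",(252.1,140.3)),("padauk",(207.2,226)),("ebony",(281.5,216)),("maple",(448,222))): print(n,plane("top",a,.09).round(4))
sd=bot.get_image("side")
b=[cv2.resize(sd[y-30:y+30,x-30:x+30],(400,300),interpolation=cv2.INTER_NEAREST) for x,y in((352,160),(288,142),(296,182),(293,290))]
cv2.imwrite("pics/s2.png",np.vstack([np.hstack(b[:2]),np.hstack(b[2:])])[:,:,::-1])
E
```

```text
cam [0.41015758 0.00437552 0.9647366 ]
blue [254.2 142.9] [65.8 66.3] [0.6185 0.157  0.06  ] | pot padauk [256.5 146.3] [92.1 93.6] [0.6174 0.1567 0.03  ]
padauk [210.3 226.4] [67.6 69.4] [0.4332 0.2505 0.06  ] | pot blue [213.9 226.9] [93.1 95.9] [0.4329 0.2505 0.03  ]
ebony [283.  216.8] [64.7 65.7] [0.4539 0.0917 0.06  ] | pot maple [284.  217.5] [95.3 96.6] [0.4537 0.0923 0.03  ]
maple [444.7 222.6] [69.7 71.5] [ 0.4406 -0.2619  0.06  ] | pot ebony [440.7 223.1] [93.7 96.2] [ 0.4405 -0.2617  0.03  ]
pad (402.30645751953125, 133.8225860595703) [ 0.6522 -0.1836  0.006 ] 0.10822019083348806
blue [0.6173 0.1566 0.09  ]
padauk [0.4333 0.2488 0.09  ]
ebony [0.4541 0.092  0.09  ]
maple [ 0.4409 -0.26    0.09  ]
```

```bash
python3 -c "
from h import *
go(.6175,.157,.23);go(.6175,.157,.069)"
```

```text
shift [-0.5611 -0.3728  0.0011]
shift [-0.5611 -0.3727  0.1621]
```

Emit:
play_rows(
  plan=[
    {"tx": -0.046,"ty": -0.031,"hand": 0.6},
    {"tx": -0.09,"ty": -0.06,"hand": 0.6},
    {"tx": -0.136,"ty": -0.09,"hand": 0.6},
    {"tx": -0.18,"ty": -0.12,"hand": 0.6},
    {"tx": -0.226,"ty": -0.15,"hand": 0.6},
    {"tx": -0.27,"ty": -0.18,"hand": 0.6},
    {"tx": -0.316,"ty": -0.21,"hand": 0.6},
    {"tx": -0.36,"ty": -0.24,"hand": 0.6},
    {"tx": -0.4,"ty": -0.267,"hand": 0.6},
    {"tx": -0.44,"ty": -0.293,"hand": 0.6},
    {"tx": -0.47,"ty": -0.313,"hand": 0.6},
    {"tx": -0.49,"ty": -0.326,"hand": 0.6},
  ],
)

```text
validation failed for argument at $.pl...
```

```bash
python3 -c "
from h import *
s=bot.read_state();print(s['ee_pos'],s['time'],s['wrist_force']);go(.6175,.157,.069)"
```

```text
[0.16346658 0.65467633 0.2308332 ] 0.3 [-0.21246107 -0.91474252  0.10789089]
shift [-0.5611 -0.3727  0.1621]
```

Emit:
play_rows(
  plan=[
    {"tx": -0.04,"ty": -0.027,"tz": 0,"roll": 0,"hand": 0.6},
    {"tx": -0.08,"ty": -0.053,"tz": 0,"roll": 0,"hand": 0.6},
    {"tx": -0.12,"ty": -0.08,"tz": 0,"roll": 0,"hand": 0.6},
    {"tx": -0.16,"ty": -0.107,"tz": 0,"roll": 0,"hand": 0.6},
    {"tx": -0.2,"ty": -0.133,"tz": 0,"roll": 0,"hand": 0.6},
    {"tx": -0.24,"ty": -0.16,"tz": 0,"roll": 0,"hand": 0.6},
    {"tx": -0.28,"ty": -0.186,"tz": 0,"roll": 0,"hand": 0.6},
    {"tx": -0.32,"ty": -0.213,"tz": 0,"roll": 0,"hand": 0.6},
    {"tx": -0.36,"ty": -0.24,"tz": 0,"roll": 0,"hand": 0.6},
    {"tx": -0.4,"ty": -0.266,"tz": 0,"roll": 0,"hand": 0.6},
    {"tx": -0.44,"ty": -0.293,"tz": 0,"roll": 0,"hand": 0.6},
    {"tx": -0.47,"ty": -0.313,"tz": 0,"roll": 0,"hand": 0.6},
  ],
)

```text
time: 1.5
ee_pos: [0.5453, 0.2349, 0.2315]
tcp_rot: [[-0.97, 0.244, 0.001], [0.244, 0.97, -0.0], [-0.001, -0.0, -1.0]]
wrist_force: [-0.1, 1.4, 0.4]
finger_gap: 0.602
grip_force: 0.0
```

```bash
python3 -c "
from h import *
s=bot.read_state();print(s['ee_pos'],s['time'],s['tcp_rot'].round(3));go(.6175,.157,.069)"
```

```text
[0.5452766  0.23493625 0.23149097] 1.5 [[-0.97   0.244  0.001]
 [ 0.244  0.97  -0.   ]
 [-0.001 -0.    -1.   ]]
shift [-0.0889 -0.058   0.1626]
```

Emit:
play_rows(
  plan=[
    {"tx": -0.03,"ty": -0.02,"tz": 0.02,"roll": 0,"hand": 0.6},
    {"tx": -0.06,"ty": -0.04,"tz": 0.04,"roll": 0,"hand": 0.6},
    {"tx": -0.08,"ty": -0.053,"tz": 0.06,"roll": 0,"hand": 0.6},
    {"tx": -0.09,"ty": -0.06,"tz": 0.08,"roll": 0,"hand": 0.6},
    {"tx": -0.09,"ty": -0.06,"tz": 0.1,"roll": 0,"hand": 0.6},
    {"tx": -0.09,"ty": -0.06,"tz": 0.11,"roll": 0,"hand": 0.6},
    {"tx": -0.09,"ty": -0.06,"tz": 0.11,"roll": 0,"hand": 0.6},
    {"tx": -0.09,"ty": -0.06,"tz": 0.11,"roll": 0,"hand": 0.6},
  ],
)

```text
time: 2.3
ee_pos: [0.6167, 0.1577, 0.122]
tcp_rot: [[-0.97, 0.242, 0.001], [0.242, 0.97, 0.0], [-0.001, 0.0, -1.0]]
wrist_force: [-0.3, -0.0, 0.0]
finger_gap: 0.596
grip_force: 0.0
```

```bash
python3 -c "
from h import *
s=bot.read_state();print(s['ee_pos'],s['time'],s['tcp_rot'].round(3));go(.6175,.157,.069)"
```

```text
[0.61668375 0.15766708 0.12202936] 2.3 [[-0.97   0.242  0.001]
 [ 0.242  0.97   0.   ]
 [-0.001  0.    -1.   ]]
shift [-0.0009 -0.0005  0.053 ]
```

Emit:
play_rows(
  force=40,
  plan=[
    {"tx": -0.001,"ty": -0.001,"tz": 0.015,"roll": 0,"hand": 0.6},
    {"tx": -0.001,"ty": -0.001,"tz": 0.03,"roll": 0,"hand": 0.6},
    {"tx": -0.001,"ty": -0.001,"tz": 0.045,"roll": 0,"hand": 0.6},
    {"tx": -0.001,"ty": -0.001,"tz": 0.052,"roll": 0,"hand": 0.6},
    {"tx": -0.001,"ty": -0.001,"tz": 0.052,"roll": 0,"hand": 0.6},
    {"tx": -0.001,"ty": -0.001,"tz": 0.052,"roll": 0,"hand": 0.4},
    {"tx": -0.001,"ty": -0.001,"tz": 0.052,"roll": 0,"hand": 0.3},
    {"tx": -0.001,"ty": -0.001,"tz": 0.052,"roll": 0,"hand": 0.2},
    {"tx": -0.001,"ty": -0.001,"tz": 0.052,"roll": 0,"hand": 0.1},
    {"tx": -0.001,"ty": -0.001,"tz": 0.052,"roll": 0,"hand": 0},
    {"tx": -0.001,"ty": -0.001,"tz": 0.052,"roll": 0,"hand": 0},
    {"tx": -0.001,"ty": -0.001,"tz": 0.052,"roll": 0,"hand": 0},
  ],
)

```text
time: 3.5
ee_pos: [0.618, 0.1561, 0.0704]
tcp_rot: [[-0.97, 0.242, 0.002], [0.242, 0.97, 0.0], [-0.002, 0.001, -1.0]]
wrist_force: [-0.0, -0.3, 4.7]
finger_gap: 0.244
grip_force: 39.4
```

Emit:
play_rows(
  plan=[
    {"tx": 0,"ty": 0,"tz": -0.015,"roll": 0,"hand": 0},
    {"tx": 0,"ty": 0,"tz": -0.04,"roll": 0,"hand": 0},
    {"tx": 0,"ty": 0,"tz": -0.07,"roll": 0,"hand": 0},
    {"tx": 0,"ty": 0,"tz": -0.1,"roll": 0,"hand": 0},
    {"tx": 0,"ty": 0,"tz": -0.125,"roll": 0,"hand": 0},
    {"tx": -0.005,"ty": -0.014,"tz": -0.135,"roll": 0,"hand": 0},
    {"tx": -0.015,"ty": -0.042,"tz": -0.135,"roll": 0,"hand": 0},
    {"tx": -0.029,"ty": -0.08,"tz": -0.135,"roll": 0,"hand": 0},
    {"tx": -0.043,"ty": -0.12,"tz": -0.135,"roll": 0,"hand": 0},
    {"tx": -0.057,"ty": -0.16,"tz": -0.135,"roll": 0,"hand": 0},
    {"tx": -0.068,"ty": -0.19,"tz": -0.135,"roll": 0,"hand": 0},
    {"tx": -0.075,"ty": -0.21,"tz": -0.135,"roll": 0,"hand": 0},
  ],
)

```text
time: 4.7
ee_pos: [0.638, -0.0693, 0.203]
tcp_rot: [[-0.97, 0.245, -0.003], [0.245, 0.97, -0.0], [0.003, -0.001, -1.0]]
wrist_force: [0.2, 1.2, -0.4]
finger_gap: 0.247
grip_force: 39.3
```

```bash
python3 -c "
from h import *
s=bot.read_state();print(s['ee_pos'],s['time'],s['finger_gap'],s['grip_force'],s['wrist_force']);go(.652,-.1836,.035)
cv2.imwrite('pics/a1.png',bot.get_image('side')[60:320,200:480,::-1])"
```

```text
[ 0.63799102 -0.06933043  0.20295862] 4.7 0.2466112238227775 39.27295804023743 [ 0.20275942  1.23422726 -0.36854613]
shift [-0.042  -0.1072  0.1679]
```

View pics/a1.png

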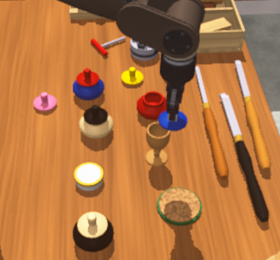

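The blue lid is held and hangs level at (175,120) in the crop. The red pot is open and still standing.

Emit:
play_rows(
  plan=[
    {"tx": -0.014,"ty": -0.036,"tz": 0,"roll": 0,"hand": 0},
    {"tx": -0.028,"ty": -0.07,"tz": 0.02,"roll": 0,"hand": 0},
    {"tx": -0.037,"ty": -0.095,"tz": 0.045,"roll": 0,"hand": 0},
    {"tx": -0.042,"ty": -0.107,"tz": 0.075,"roll": 0,"hand": 0},
    {"tx": -0.042,"ty": -0.107,"tz": 0.105,"roll": 0,"hand": 0},
    {"tx": -0.042,"ty": -0.107,"tz": 0.13,"roll": 0,"hand": 0},
    {"tx": -0.042,"ty": -0.107,"tz": 0.145,"roll": 0,"hand": 0},
    {"tx": -0.042,"ty": -0.107,"tz": 0.155,"roll": 0,"hand": 0},
    {"tx": -0.042,"ty": -0.107,"tz": 0.155,"roll": 0,"hand": 0},
    {"tx": -0.042,"ty": -0.107,"tz": 0.155,"roll": 0,"hand": 0},
  ],
)

```text
time: 5.75
ee_pos: [0.6545, -0.1801, 0.0504]
tcp_rot: [[-0.97, 0.242, 0.001], [0.242, 0.97, -0.001], [-0.002, -0.0, -1.0]]
wrist_force: [-0.0, 0.3, -0.2]
finger_gap: 0.242
grip_force: 39.3
```

Emit:
play_rows(
  plan=[
    {"tx": 0.001,"ty": -0.004,"tz": 0.008,"roll": 0,"hand": 0},
    {"tx": 0.001,"ty": -0.004,"tz": 0.013,"roll": 0,"hand": 0},
    {"tx": 0.001,"ty": -0.004,"tz": 0.0155,"roll": 0,"hand": 0},
    {"tx": 0.001,"ty": -0.004,"tz": 0.0155,"roll": 0,"hand": 0},
    {"tx": 0.001,"ty": -0.004,"tz": 0.0155,"roll": 0,"hand": 0.3},
    {"tx": 0.001,"ty": -0.004,"tz": 0.0155,"roll": 0,"hand": 0.4},
    {"tx": 0.001,"ty": -0.004,"tz": 0.0155,"roll": 0,"hand": 0.5},
    {"tx": 0.001,"ty": -0.004,"tz": 0.0155,"roll": 0,"hand": 0.6},
    {"tx": 0.001,"ty": -0.004,"tz": -0.01,"roll": 0,"hand": 0.6},
    {"tx": 0.001,"ty": -0.004,"tz": -0.05,"roll": 0,"hand": 0.6},
    {"tx": 0.001,"ty": -0.004,"tz": -0.1,"roll": 0,"hand": 0.6},
    {"tx": 0.001,"ty": -0.004,"tz": -0.14,"roll": 0,"hand": 0.6},
  ],
)

```text
time: 6.95
ee_pos: [0.6523, -0.1836, 0.1921]
tcp_rot: [[-0.97, 0.242, 0.002], [0.242, 0.97, -0.001], [-0.002, -0.0, -1.0]]
wrist_force: [0.5, -0.1, 0.9]
finger_gap: 0.598
grip_force: 0.0
```

```bash
python3 -c "
from h import *
s=bot.read_state();print(s['ee_pos'],s['time'],s['wrist_force']);go(.433,.2505,.16);go(.433,.25,.0705)
cv2.imwrite('pics/a2.png',bot.get_image('top')[100:260,180:480,::-1])"
```

```text
[ 0.6523423  -0.18361402  0.19207894] 6.95 [ 0.45398652 -0.06489527  0.85199979]
shift [0.3181 0.368  0.0314]
shift [0.3181 0.3676 0.1209]
```

View pics/a2.png

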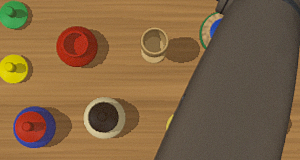

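The top view shows the blue lid on the pad and the goblet standing at (154,45) in the crop. The red pot is open at (76,46).

Emit:
play_rows(
  plan=[
    {"tx": 0.02,"ty": 0.023,"tz": 0,"roll": 0,"hand": 0.6},
    {"tx": 0.05,"ty": 0.058,"tz": 0,"roll": 0,"hand": 0.6},
    {"tx": 0.08,"ty": 0.093,"tz": 0,"roll": 0,"hand": 0.6},
    {"tx": 0.11,"ty": 0.127,"tz": 0,"roll": 0,"hand": 0.6},
    {"tx": 0.14,"ty": 0.162,"tz": 0,"roll": 0,"hand": 0.6},
    {"tx": 0.17,"ty": 0.197,"tz": 0,"roll": 0,"hand": 0.6},
    {"tx": 0.2,"ty": 0.231,"tz": 0,"roll": 0,"hand": 0.6},
    {"tx": 0.23,"ty": 0.266,"tz": 0,"roll": 0,"hand": 0.6},
    {"tx": 0.26,"ty": 0.301,"tz": 0,"roll": 0,"hand": 0.6},
    {"tx": 0.285,"ty": 0.33,"tz": 0.01,"roll": 0,"hand": 0.6},
    {"tx": 0.305,"ty": 0.353,"tz": 0.02,"roll": 0,"hand": 0.6},
    {"tx": 0.318,"ty": 0.3675,"tz": 0.04,"roll": 0,"hand": 0.6},
  ],
)

```text
time: 8.2
ee_pos: [0.4323, 0.2523, 0.1504]
tcp_rot: [[-0.971, 0.24, 0.004], [0.24, 0.971, 0.002], [-0.003, 0.002, -1.0]]
wrist_force: [0.0, -0.2, -0.2]
finger_gap: 0.601
grip_force: 0.0
```

Emit:
play_rows(
  plan=[
    {"tx": 0,"ty": 0,"tz": 0.02,"roll": 0,"hand": 0.6},
    {"tx": 0,"ty": 0,"tz": 0.03,"roll": 0,"hand": 0.6},
    {"tx": 0,"ty": 0,"tz": 0.03,"roll": 0,"hand": 0.6},
    {"tx": 0,"ty": 0,"tz": 0.03,"roll": 0,"hand": 0.6},
  ],
)

```text
time: 8.6
ee_pos: [0.4331, 0.2499, 0.1198]
tcp_rot: [[-0.97, 0.243, 0.001], [0.243, 0.97, 0.0], [-0.001, 0.0, -1.0]]
wrist_force: [-0.1, 0.2, -0.2]
finger_gap: 0.602
grip_force: 0.0
```

```bash
python3 -c "
from h import *
go(.433,.25,.0705)"
```

```text
shift [0.0001 0.0001 0.0493]
```

Emit:
play_rows(
  plan=[
    {"tx": 0,"ty": 0,"tz": 0.015,"roll": 0,"hand": 0.6},
    {"tx": 0,"ty": 0,"tz": 0.03,"roll": 0,"hand": 0.6},
    {"tx": 0,"ty": 0,"tz": 0.044,"roll": 0,"hand": 0.6},
    {"tx": 0,"ty": 0,"tz": 0.049,"roll": 0,"hand": 0.6},
    {"tx": 0,"ty": 0,"tz": 0.049,"roll": 0,"hand": 0.6},
    {"tx": 0,"ty": 0,"tz": 0.049,"roll": 0,"hand": 0.4},
    {"tx": 0,"ty": 0,"tz": 0.049,"roll": 0,"hand": 0.3},
    {"tx": 0,"ty": 0,"tz": 0.049,"roll": 0,"hand": 0.2},
    {"tx": 0,"ty": 0,"tz": 0.049,"roll": 0,"hand": 0.1},
    {"tx": 0,"ty": 0,"tz": 0.049,"roll": 0,"hand": 0},
    {"tx": 0,"ty": 0,"tz": 0.049,"roll": 0,"hand": 0},
    {"tx": 0,"ty": 0,"tz": 0.049,"roll": 0,"hand": 0},
  ],
)

```text
time: 9.8
ee_pos: [0.4334, 0.2505, 0.0714]
tcp_rot: [[-0.97, 0.242, 0.002], [0.242, 0.97, 0.001], [-0.002, 0.001, -1.0]]
wrist_force: [0.2, 0.7, 6.5]
finger_gap: 0.242
grip_force: 39.5
```

```bash
python3 -c "
from h import *
go(.6175,.157,.12)
print(bot.read_state()['wrist_force'])"
```

```text
shift [-0.2014 -0.046  -0.0483]
[0.1639944  0.68818678 6.47059405]
```

Emit:
play_rows(
  plan=[
    {"tx": 0,"ty": 0,"tz": -0.015,"roll": 0,"hand": 0},
    {"tx": 0,"ty": 0,"tz": -0.04,"roll": 0,"hand": 0},
    {"tx": -0.01,"ty": -0.002,"tz": -0.065,"roll": 0,"hand": 0},
    {"tx": -0.035,"ty": -0.008,"tz": -0.075,"roll": 0,"hand": 0},
    {"tx": -0.07,"ty": -0.016,"tz": -0.075,"roll": 0,"hand": 0},
    {"tx": -0.105,"ty": -0.024,"tz": -0.075,"roll": 0,"hand": 0},
    {"tx": -0.14,"ty": -0.032,"tz": -0.075,"roll": 0,"hand": 0},
    {"tx": -0.17,"ty": -0.039,"tz": -0.075,"roll": 0,"hand": 0},
    {"tx": -0.19,"ty": -0.043,"tz": -0.065,"roll": 0,"hand": 0},
    {"tx": -0.201,"ty": -0.046,"tz": -0.05,"roll": 0,"hand": 0},
    {"tx": -0.201,"ty": -0.046,"tz": -0.04,"roll": 0,"hand": 0},
    {"tx": -0.201,"ty": -0.046,"tz": -0.035,"roll": 0,"hand": 0},
  ],
)

```text
time: 11.0
ee_pos: [0.6145, 0.1567, 0.1027]
tcp_rot: [[-0.97, 0.243, -0.005], [0.243, 0.97, -0.0], [0.005, -0.001, -1.0]]
wrist_force: [-0.7, 0.2, -0.7]
finger_gap: 0.24
grip_force: 39.2
```

Emit:
play_rows(
  plan=[
    {"tx": 0,"ty": 0,"tz": 0,"roll": 0,"hand": 0},
    {"tx": 0,"ty": 0,"tz": 0,"roll": 0,"hand": 0},
    {"tx": 0,"ty": 0,"tz": 0,"roll": 0,"hand": 0},
  ],
)

```text
time: 11.3
ee_pos: [0.6164, 0.1573, 0.1063]
tcp_rot: [[-0.97, 0.242, 0.001], [0.242, 0.97, 0.0], [-0.001, 0.0, -1.0]]
wrist_force: [-0.2, -0.2, 0.5]
finger_gap: 0.246
grip_force: 39.2
```

```bash
python3 -c "
from h import *
go(.6175,.157,.0715)
im=bot.get_image('top');cv2.imwrite('pics/a3.png',cv2.resize(im[100:260,180:480,::-1],(600,320)))
"
```

```text
shift [-0.0011 -0.      0.0348]
```

View pics/a3.png

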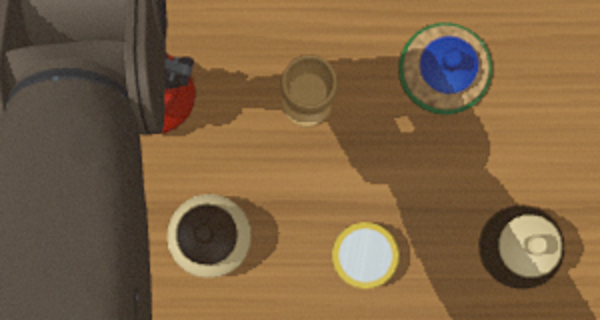

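The blue lid lies flat near the middle of the pad. The arm hides the red pot, so I'm relying on the earlier measurement for this descent.

Emit:
play_rows(
  plan=[
    {"tx": -0.001,"ty": 0,"tz": 0.008,"roll": 0,"hand": 0},
    {"tx": -0.001,"ty": 0,"tz": 0.016,"roll": 0,"hand": 0},
    {"tx": -0.001,"ty": 0,"tz": 0.024,"roll": 0,"hand": 0},
    {"tx": -0.001,"ty": 0,"tz": 0.03,"roll": 0,"hand": 0},
    {"tx": -0.001,"ty": 0,"tz": 0.034,"roll": 0,"hand": 0},
    {"tx": -0.001,"ty": 0,"tz": 0.034,"roll": 0,"hand": 0},
    {"tx": -0.001,"ty": 0,"tz": 0.034,"roll": 0,"hand": 0},
  ],
)

```text
time: 12.05
ee_pos: [0.6175, 0.1565, 0.0714]
tcp_rot: [[-0.97, 0.242, 0.0], [0.242, 0.97, 0.0], [-0.0, 0.0, -1.0]]
wrist_force: [-0.0, 0.6, 1.4]
finger_gap: 0.24
grip_force: 39.3
```

Emit:
play_rows(
  plan=[
    {"tx": 0,"ty": 0,"tz": 0,"roll": 0,"hand": 0.3},
    {"tx": 0,"ty": 0,"tz": 0,"roll": 0,"hand": 0.4},
    {"tx": 0,"ty": 0,"tz": 0,"roll": 0,"hand": 0.5},
    {"tx": 0,"ty": 0,"tz": 0,"roll": 0,"hand": 0.6},
    {"tx": 0,"ty": 0,"tz": -0.02,"roll": 0,"hand": 0.6},
    {"tx": 0,"ty": 0,"tz": -0.05,"roll": 0,"hand": 0.6},
    {"tx": 0,"ty": 0,"tz": -0.09,"roll": 0,"hand": 0.6},
    {"tx": 0,"ty": 0,"tz": -0.12,"roll": 0,"hand": 0.6},
  ],
)

```text
time: 12.85
ee_pos: [0.6178, 0.1566, 0.1937]
tcp_rot: [[-0.97, 0.242, 0.002], [0.242, 0.97, 0.0], [-0.002, 0.001, -1.0]]
wrist_force: [0.6, -0.2, 0.4]
finger_gap: 0.599
grip_force: 0.0
```

```bash
python3 -c "
from h import *
im=bot.get_image('top')
c=blob(im,'blue',(404,132),26,5);e=cv2.fitEllipse(cv2.convexHull(c));p=plane('top',e[0],.024);print(e,p)
go(p[0],p[1],.035)
"
```

```text
((404.1427917480469, 131.89210510253906), (27.73436164855957, 28.454063415527344), 106.6815185546875) [ 0.65216949 -0.1843866   0.024     ]
shift [-0.1113 -0.3242  0.1652]
```

Emit:
play_rows(
  plan=[
    {"tx": -0.007,"ty": -0.02,"tz": 0,"roll": 0,"hand": 0.6},
    {"tx": -0.02,"ty": -0.058,"tz": 0,"roll": 0,"hand": 0.6},
    {"tx": -0.034,"ty": -0.1,"tz": 0,"roll": 0,"hand": 0.6},
    {"tx": -0.048,"ty": -0.14,"tz": 0,"roll": 0,"hand": 0.6},
    {"tx": -0.062,"ty": -0.18,"tz": 0,"roll": 0,"hand": 0.6},
    {"tx": -0.076,"ty": -0.22,"tz": 0,"roll": 0,"hand": 0.6},
    {"tx": -0.089,"ty": -0.26,"tz": 0.01,"roll": 0,"hand": 0.6},
    {"tx": -0.1,"ty": -0.292,"tz": 0.03,"roll": 0,"hand": 0.6},
    {"tx": -0.108,"ty": -0.315,"tz": 0.06,"roll": 0,"hand": 0.6},
    {"tx": -0.111,"ty": -0.324,"tz": 0.09,"roll": 0,"hand": 0.6},
    {"tx": -0.111,"ty": -0.324,"tz": 0.11,"roll": 0,"hand": 0.6},
    {"tx": -0.111,"ty": -0.324,"tz": 0.115,"roll": 0,"hand": 0.6},
  ],
)

```text
time: 14.1
ee_pos: [0.6442, -0.1844, 0.0723]
tcp_rot: [[-0.97, 0.243, -0.006], [0.243, 0.97, 0.003], [0.007, 0.001, -1.0]]
wrist_force: [-0.8, 1.2, -0.6]
finger_gap: 0.596
grip_force: 0.0
```

Emit:
play_rows(
  plan=[
    {"tx": 0,"ty": 0,"tz": 0,"roll": 0,"hand": 0.6},
    {"tx": 0,"ty": 0,"tz": 0,"roll": 0,"hand": 0.6},
    {"tx": 0,"ty": 0,"tz": 0,"roll": 0,"hand": 0.6},
  ],
)

```text
time: 14.4
ee_pos: [0.6477, -0.1848, 0.0785]
tcp_rot: [[-0.97, 0.242, 0.003], [0.242, 0.97, -0.001], [-0.003, -0.001, -1.0]]
wrist_force: [1.0, -0.2, -0.0]
finger_gap: 0.598
grip_force: 0.0
```

```bash
python3 -c "
from h import *
go(.652,-.184,.035)
"
```

```text
shift [-0.0038  0.0018  0.0435]
```

Emit:
play_rows(
  plan=[
    {"tx": -0.003,"ty": 0.001,"tz": 0.015,"roll": 0,"hand": 0.6},
    {"tx": -0.003,"ty": 0.001,"tz": 0.03,"roll": 0,"hand": 0.6},
    {"tx": -0.003,"ty": 0.001,"tz": 0.04,"roll": 0,"hand": 0.6},
    {"tx": -0.003,"ty": 0.001,"tz": 0.043,"roll": 0,"hand": 0.6},
    {"tx": -0.003,"ty": 0.001,"tz": 0.043,"roll": 0,"hand": 0.6},
    {"tx": -0.003,"ty": 0.001,"tz": 0.043,"roll": 0,"hand": 0.4},
    {"tx": -0.003,"ty": 0.001,"tz": 0.043,"roll": 0,"hand": 0.3},
    {"tx": -0.003,"ty": 0.001,"tz": 0.043,"roll": 0,"hand": 0.2},
    {"tx": -0.003,"ty": 0.001,"tz": 0.043,"roll": 0,"hand": 0.1},
    {"tx": -0.003,"ty": 0.001,"tz": 0.043,"roll": 0,"hand": 0},
    {"tx": -0.003,"ty": 0.001,"tz": 0.043,"roll": 0,"hand": 0},
    {"tx": -0.003,"ty": 0.001,"tz": 0.043,"roll": 0,"hand": 0},
  ],
)

```text
time: 15.6
ee_pos: [0.6502, -0.1848, 0.0342]
tcp_rot: [[-0.97, 0.242, 0.001], [0.242, 0.97, -0.001], [-0.002, -0.0, -1.0]]
wrist_force: [-0.1, 0.4, 3.8]
finger_gap: 0.242
grip_force: 39.3
```

```bash
python3 -c "
from h import *
go(.433,.2505,.12)
"
```

```text
shift [ 0.3161  0.3696 -0.0864]
```

Emit:
play_rows(
  plan=[
    {"tx": 0,"ty": 0,"tz": -0.015,"roll": 0,"hand": 0},
    {"tx": 0,"ty": 0,"tz": -0.04,"roll": 0,"hand": 0},
    {"tx": 0,"ty": 0,"tz": -0.075,"roll": 0,"hand": 0},
    {"tx": 0,"ty": 0,"tz": -0.11,"roll": 0,"hand": 0},
    {"tx": 0,"ty": 0,"tz": -0.14,"roll": 0,"hand": 0},
    {"tx": 0.013,"ty": 0.015,"tz": -0.16,"roll": 0,"hand": 0},
    {"tx": 0.035,"ty": 0.041,"tz": -0.165,"roll": 0,"hand": 0},
    {"tx": 0.062,"ty": 0.072,"tz": -0.165,"roll": 0,"hand": 0},
    {"tx": 0.09,"ty": 0.105,"tz": -0.165,"roll": 0,"hand": 0},
    {"tx": 0.118,"ty": 0.138,"tz": -0.165,"roll": 0,"hand": 0},
    {"tx": 0.146,"ty": 0.171,"tz": -0.165,"roll": 0,"hand": 0},
    {"tx": 0.174,"ty": 0.203,"tz": -0.165,"roll": 0,"hand": 0},
  ],
)

```text
time: 16.8
ee_pos: [0.5285, 0.0561, 0.1985]
tcp_rot: [[-0.97, 0.243, -0.001], [0.243, 0.97, 0.0], [0.001, 0.0, -1.0]]
wrist_force: [0.5, 0.1, -0.3]
finger_gap: 0.238
grip_force: 39.1
```

Emit:
play_rows(
  plan=[
    {"tx": 0.028,"ty": 0.033,"tz": 0,"roll": 0,"hand": 0},
    {"tx": 0.056,"ty": 0.066,"tz": 0,"roll": 0,"hand": 0},
    {"tx": 0.084,"ty": 0.098,"tz": 0.02,"roll": 0,"hand": 0},
    {"tx": 0.11,"ty": 0.129,"tz": 0.04,"roll": 0,"hand": 0},
    {"tx": 0.129,"ty": 0.151,"tz": 0.06,"roll": 0,"hand": 0},
    {"tx": 0.14,"ty": 0.164,"tz": 0.075,"roll": 0,"hand": 0},
    {"tx": 0.142,"ty": 0.167,"tz": 0.085,"roll": 0,"hand": 0},
    {"tx": 0.142,"ty": 0.167,"tz": 0.09,"roll": 0,"hand": 0},
    {"tx": 0.142,"ty": 0.167,"tz": 0.09,"roll": 0,"hand": 0},
    {"tx": 0.142,"ty": 0.167,"tz": 0.09,"roll": 0,"hand": 0},
    {"tx": 0.142,"ty": 0.167,"tz": 0.09,"roll": 0,"hand": 0},
  ],
)

```text
time: 17.9
ee_pos: [0.4339, 0.2506, 0.1093]
tcp_rot: [[-0.97, 0.244, 0.002], [0.244, 0.97, 0.0], [-0.002, 0.001, -1.0]]
wrist_force: [-0.4, 0.0, -1.0]
finger_gap: 0.243
grip_force: 39.2
```

```bash
python3 -c "
from h import *
go(.4315,.2505,.0715)
im=bot.get_image('top')
m=cv2.findNonZero(mask(im,'padauk')[110:185,225:300]);print(m is not None and cv2.boundingRect(m))
cv2.imwrite('pics/a4.png',np.hstack([cv2.resize(im[100:260,180:340],(400,400)),cv2.resize(bot.get_image('side')[100:260,220:380],(400,400))])[:,:,::-1])
"
```

```text
shift [ 0.0023 -0.0007  0.0378]
(11, 16, 42, 41)
```

View pics/a4.png

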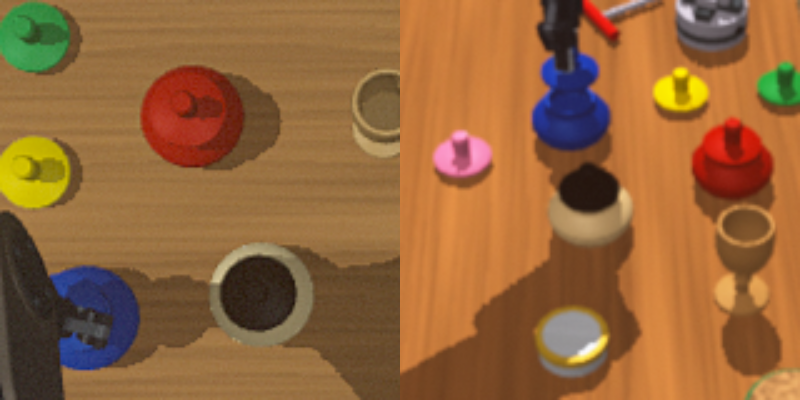

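The red lid sits flat on the red pot (left panel 190,115; right panel 733,150). The blue lid hangs centred over the open blue pot (right panel 570,70 over 570,115). Next I lower it.

Emit:
play_rows(
  plan=[
    {"tx": 0.002,"ty": -0.001,"tz": 0.01,"roll": 0,"hand": 0},
    {"tx": 0.002,"ty": -0.001,"tz": 0.018,"roll": 0,"hand": 0},
    {"tx": 0.002,"ty": -0.001,"tz": 0.026,"roll": 0,"hand": 0},
    {"tx": 0.002,"ty": -0.001,"tz": 0.032,"roll": 0,"hand": 0},
    {"tx": 0.002,"ty": -0.001,"tz": 0.036,"roll": 0,"hand": 0},
    {"tx": 0.002,"ty": -0.001,"tz": 0.037,"roll": 0,"hand": 0},
    {"tx": 0.002,"ty": -0.001,"tz": 0.037,"roll": 0,"hand": 0},
    {"tx": 0.002,"ty": -0.001,"tz": 0.037,"roll": 0,"hand": 0},
  ],
)

```text
time: 18.8
ee_pos: [0.4309, 0.2507, 0.0716]
tcp_rot: [[-0.97, 0.242, 0.001], [0.242, 0.97, 0.0], [-0.001, 0.0, -1.0]]
wrist_force: [-0.3, 0.0, -0.8]
finger_gap: 0.239
grip_force: 39.2
```

Emit:
play_rows(
  plan=[
    {"tx": 0,"ty": 0,"tz": 0.001,"roll": 0,"hand": 0},
    {"tx": 0,"ty": 0,"tz": 0.001,"roll": 0,"hand": 0.3},
    {"tx": 0,"ty": 0,"tz": 0.001,"roll": 0,"hand": 0.4},
    {"tx": 0,"ty": 0,"tz": 0.001,"roll": 0,"hand": 0.5},
    {"tx": 0,"ty": 0,"tz": 0.001,"roll": 0,"hand": 0.6},
    {"tx": 0,"ty": 0,"tz": -0.02,"roll": 0,"hand": 0.6},
    {"tx": 0,"ty": 0,"tz": -0.045,"roll": 0,"hand": 0.6},
    {"tx": 0,"ty": 0,"tz": -0.06,"roll": 0,"hand": 0.6},
    {"tx": 0,"ty": 0,"tz": -0.06,"roll": 0,"hand": 0.6},
  ],
)

```text
time: 19.7
ee_pos: [0.4324, 0.2513, 0.134]
tcp_rot: [[-0.97, 0.242, 0.005], [0.242, 0.97, 0.002], [-0.005, 0.003, -1.0]]
wrist_force: [0.7, -0.5, -0.4]
finger_gap: 0.601
grip_force: 0.0
```

```bash
python3 -c "
from h import *
go(.454,.092,.12)
im=bot.get_image('top')
u,l=potlid(im,'maple','ebony',(284,218));print(plane('top',l[0],.06),plane('top',u[0],.03))
"
```

```text
shift [-0.0595 -0.1493  0.0139]
[0.45360886 0.09173513 0.06      ] [0.45370264 0.09215963 0.03      ]
```

Emit:
play_rows(
  plan=[
    {"tx": -0.008,"ty": -0.02,"tz": 0,"roll": 0,"hand": 0.6},
    {"tx": -0.022,"ty": -0.055,"tz": 0,"roll": 0,"hand": 0.6},
    {"tx": -0.037,"ty": -0.092,"tz": 0,"roll": 0,"hand": 0.6},
    {"tx": -0.05,"ty": -0.125,"tz": 0,"roll": 0,"hand": 0.6},
    {"tx": -0.057,"ty": -0.143,"tz": 0.007,"roll": 0,"hand": 0.6},
    {"tx": -0.06,"ty": -0.149,"tz": 0.014,"roll": 0,"hand": 0.6},
    {"tx": -0.06,"ty": -0.149,"tz": 0.014,"roll": 0,"hand": 0.6},
    {"tx": -0.06,"ty": -0.149,"tz": 0.014,"roll": 0,"hand": 0.6},
    {"tx": -0.06,"ty": -0.149,"tz": 0.014,"roll": 0,"hand": 0.6},
  ],
)

```text
time: 20.65
ee_pos: [0.4525, 0.0924, 0.1172]
tcp_rot: [[-0.971, 0.241, -0.0], [0.241, 0.971, 0.0], [0.0, 0.0, -1.0]]
wrist_force: [0.8, -0.6, -0.6]
finger_gap: 0.601
grip_force: 0.0
```

```bash
python3 -c "
from h import *
go(.454,.092,.071)"
```

```text
shift [-0.0016 -0.0001  0.0462]
```

Emit:
play_rows(
  plan=[
    {"tx": -0.001,"ty": 0,"tz": 0.015,"roll": 0,"hand": 0.6},
    {"tx": -0.001,"ty": 0,"tz": 0.03,"roll": 0,"hand": 0.6},
    {"tx": -0.001,"ty": 0,"tz": 0.042,"roll": 0,"hand": 0.6},
    {"tx": -0.001,"ty": 0,"tz": 0.046,"roll": 0,"hand": 0.6},
    {"tx": -0.001,"ty": 0,"tz": 0.046,"roll": 0,"hand": 0.6},
    {"tx": -0.001,"ty": 0,"tz": 0.046,"roll": 0,"hand": 0.4},
    {"tx": -0.001,"ty": 0,"tz": 0.046,"roll": 0,"hand": 0.3},
    {"tx": -0.001,"ty": 0,"tz": 0.046,"roll": 0,"hand": 0.2},
    {"tx": -0.001,"ty": 0,"tz": 0.046,"roll": 0,"hand": 0.1},
    {"tx": -0.001,"ty": 0,"tz": 0.046,"roll": 0,"hand": 0},
    {"tx": -0.001,"ty": 0,"tz": 0.046,"roll": 0,"hand": 0},
    {"tx": -0.001,"ty": 0,"tz": 0.046,"roll": 0,"hand": 0},
  ],
)

```text
time: 21.85
ee_pos: [0.4545, 0.0913, 0.0723]
tcp_rot: [[-0.97, 0.242, 0.002], [0.242, 0.97, 0.0], [-0.002, 0.0, -1.0]]
wrist_force: [-0.1, -0.3, 5.7]
finger_gap: 0.238
grip_force: 39.4
```

```bash
python3 -c "
from h import *
go(.652,-.1836,.035)"
```

```text
shift [-0.2582 -0.2188  0.0376]
```

Emit:
play_rows(
  plan=[
    {"tx": 0,"ty": 0,"tz": -0.015,"roll": 0,"hand": 0},
    {"tx": 0,"ty": 0,"tz": -0.04,"roll": 0,"hand": 0},
    {"tx": 0,"ty": 0,"tz": -0.075,"roll": 0,"hand": 0},
    {"tx": 0,"ty": 0,"tz": -0.105,"roll": 0,"hand": 0},
    {"tx": -0.01,"ty": -0.008,"tz": -0.125,"roll": 0,"hand": 0},
    {"tx": -0.03,"ty": -0.025,"tz": -0.13,"roll": 0,"hand": 0},
    {"tx": -0.06,"ty": -0.051,"tz": -0.13,"roll": 0,"hand": 0},
    {"tx": -0.092,"ty": -0.078,"tz": -0.13,"roll": 0,"hand": 0},
    {"tx": -0.124,"ty": -0.105,"tz": -0.13,"roll": 0,"hand": 0},
    {"tx": -0.156,"ty": -0.132,"tz": -0.13,"roll": 0,"hand": 0},
    {"tx": -0.188,"ty": -0.159,"tz": -0.13,"roll": 0,"hand": 0},
    {"tx": -0.215,"ty": -0.182,"tz": -0.125,"roll": 0,"hand": 0},
  ],
)

```text
time: 23.05
ee_pos: [0.6188, -0.1394, 0.1957]
tcp_rot: [[-0.97, 0.243, -0.0], [0.243, 0.97, -0.0], [0.0, -0.0, -1.0]]
wrist_force: [0.1, 0.7, -0.1]
finger_gap: 0.238
grip_force: 39.1
```

Emit:
play_rows(
  plan=[
    {"tx": -0.022,"ty": -0.019,"tz": 0.02,"roll": 0,"hand": 0},
    {"tx": -0.036,"ty": -0.03,"tz": 0.045,"roll": 0,"hand": 0},
    {"tx": -0.043,"ty": -0.037,"tz": 0.075,"roll": 0,"hand": 0},
    {"tx": -0.043,"ty": -0.037,"tz": 0.105,"roll": 0,"hand": 0},
    {"tx": -0.043,"ty": -0.037,"tz": 0.13,"roll": 0,"hand": 0},
    {"tx": -0.043,"ty": -0.037,"tz": 0.14,"roll": 0,"hand": 0},
    {"tx": -0.043,"ty": -0.037,"tz": 0.145,"roll": 0,"hand": 0},
    {"tx": -0.043,"ty": -0.037,"tz": 0.145,"roll": 0,"hand": 0},
    {"tx": -0.043,"ty": -0.037,"tz": 0.145,"roll": 0,"hand": 0},
    {"tx": -0.043,"ty": -0.037,"tz": 0.145,"roll": 0,"hand": 0},
  ],
)

```text
time: 24.05
ee_pos: [0.652, -0.1841, 0.0533]
tcp_rot: [[-0.97, 0.242, 0.003], [0.242, 0.97, -0.001], [-0.003, -0.001, -1.0]]
wrist_force: [-0.1, 0.7, -0.9]
finger_gap: 0.241
grip_force: 39.1
```

```bash
python3 -c "
from h import *
print(bot.read_state()['wrist_force']);go(.652,-.1836,.0365)"
```

```text
[-0.06451847  0.68439861 -0.90746225]
shift [0.0001 0.0005 0.0168]
```

Emit:
play_rows(
  plan=[
    {"tx": 0,"ty": 0,"tz": 0.008,"roll": 0,"hand": 0},
    {"tx": 0,"ty": 0,"tz": 0.014,"roll": 0,"hand": 0},
    {"tx": 0,"ty": 0,"tz": 0.017,"roll": 0,"hand": 0},
    {"tx": 0,"ty": 0,"tz": 0.0175,"roll": 0,"hand": 0},
    {"tx": 0,"ty": 0,"tz": 0.0175,"roll": 0,"hand": 0.3},
    {"tx": 0,"ty": 0,"tz": 0.0175,"roll": 0,"hand": 0.4},
    {"tx": 0,"ty": 0,"tz": 0.0175,"roll": 0,"hand": 0.5},
    {"tx": 0,"ty": 0,"tz": 0.0175,"roll": 0,"hand": 0.6},
    {"tx": 0,"ty": 0,"tz": -0.01,"roll": 0,"hand": 0.6},
    {"tx": 0,"ty": 0,"tz": -0.045,"roll": 0,"hand": 0.6},
    {"tx": 0,"ty": 0,"tz": -0.08,"roll": 0,"hand": 0.6},
    {"tx": 0,"ty": 0,"tz": -0.09,"roll": 0,"hand": 0.6},
  ],
)

```text
time: 25.25
ee_pos: [0.6533, -0.1848, 0.1465]
tcp_rot: [[-0.97, 0.242, 0.007], [0.242, 0.97, -0.003], [-0.008, -0.001, -1.0]]
wrist_force: [0.6, -1.3, 0.8]
finger_gap: 0.598
grip_force: 0.0
```

```bash
python3 -c "
from h import *
print(bot.read_state()['ee_pos']);go(.4405,-.261,.12)"
```

```text
[ 0.65325621 -0.18476124  0.14648412]
shift [ 0.1882 -0.1255  0.0251]
```

Emit:
play_rows(
  plan=[
    {"tx": 0.015,"ty": -0.01,"tz": 0,"roll": 0,"hand": 0.6},
    {"tx": 0.045,"ty": -0.03,"tz": 0,"roll": 0,"hand": 0.6},
    {"tx": 0.078,"ty": -0.052,"tz": 0,"roll": 0,"hand": 0.6},
    {"tx": 0.111,"ty": -0.074,"tz": 0,"roll": 0,"hand": 0.6},
    {"tx": 0.144,"ty": -0.096,"tz": 0,"roll": 0,"hand": 0.6},
    {"tx": 0.17,"ty": -0.113,"tz": 0.01,"roll": 0,"hand": 0.6},
    {"tx": 0.184,"ty": -0.123,"tz": 0.018,"roll": 0,"hand": 0.6},
    {"tx": 0.188,"ty": -0.125,"tz": 0.025,"roll": 0,"hand": 0.6},
    {"tx": 0.188,"ty": -0.125,"tz": 0.025,"roll": 0,"hand": 0.6},
    {"tx": 0.188,"ty": -0.125,"tz": 0.025,"roll": 0,"hand": 0.6},
    {"tx": 0.188,"ty": -0.125,"tz": 0.025,"roll": 0,"hand": 0.6},
  ],
)

```text
time: 26.35
ee_pos: [0.4392, -0.2594, 0.1167]
tcp_rot: [[-0.97, 0.241, 0.001], [0.241, 0.97, -0.001], [-0.001, -0.0, -1.0]]
wrist_force: [0.6, 0.9, -0.0]
finger_gap: 0.601
grip_force: 0.0
```

```bash
python3 -c "
from h import *
go(.4405,-.261,.071)"
```

```text
shift [-0.0016 -0.0012  0.0457]
```

Emit:
play_rows(
  plan=[
    {"tx": -0.001,"ty": -0.001,"tz": 0.015,"roll": 0,"hand": 0.6},
    {"tx": -0.001,"ty": -0.001,"tz": 0.03,"roll": 0,"hand": 0.6},
    {"tx": -0.001,"ty": -0.001,"tz": 0.042,"roll": 0,"hand": 0.6},
    {"tx": -0.001,"ty": -0.001,"tz": 0.046,"roll": 0,"hand": 0.6},
    {"tx": -0.001,"ty": -0.001,"tz": 0.046,"roll": 0,"hand": 0.6},
    {"tx": -0.001,"ty": -0.001,"tz": 0.046,"roll": 0,"hand": 0.4},
    {"tx": -0.001,"ty": -0.001,"tz": 0.046,"roll": 0,"hand": 0.3},
    {"tx": -0.001,"ty": -0.001,"tz": 0.046,"roll": 0,"hand": 0.2},
    {"tx": -0.001,"ty": -0.001,"tz": 0.046,"roll": 0,"hand": 0.1},
    {"tx": -0.001,"ty": -0.001,"tz": 0.046,"roll": 0,"hand": 0},
    {"tx": -0.001,"ty": -0.001,"tz": 0.046,"roll": 0,"hand": 0},
    {"tx": -0.001,"ty": -0.001,"tz": 0.046,"roll": 0,"hand": 0},
  ],
)

```text
time: 27.55
ee_pos: [0.4395, -0.2612, 0.0713]
tcp_rot: [[-0.97, 0.242, 0.001], [0.242, 0.97, -0.001], [-0.002, -0.001, -1.0]]
wrist_force: [-0.9, 0.1, 4.9]
finger_gap: 0.239
grip_force: 39.5
```

```bash
python3 -c "
from h import *
go(.454,.092,.11);go(.49,-.08,.17)"
```

```text
shift [ 0.0715  0.3462 -0.0392]
shift [-0.0052  0.188  -0.0989]
```

Emit:
play_rows(
  plan=[
    {"tx": 0,"ty": 0,"tz": -0.015,"roll": 0,"hand": 0},
    {"tx": 0,"ty": 0,"tz": -0.04,"roll": 0,"hand": 0},
    {"tx": 0,"ty": 0.005,"tz": -0.07,"roll": 0,"hand": 0},
    {"tx": -0.001,"ty": 0.025,"tz": -0.09,"roll": 0,"hand": 0},
    {"tx": -0.002,"ty": 0.055,"tz": -0.1,"roll": 0,"hand": 0},
    {"tx": -0.003,"ty": 0.088,"tz": -0.1,"roll": 0,"hand": 0},
    {"tx": -0.004,"ty": 0.121,"tz": -0.1,"roll": 0,"hand": 0},
    {"tx": -0.005,"ty": 0.154,"tz": -0.1,"roll": 0,"hand": 0},
    {"tx": 0,"ty": 0.188,"tz": -0.1,"roll": 0,"hand": 0},
    {"tx": 0.012,"ty": 0.22,"tz": -0.1,"roll": 0,"hand": 0},
    {"tx": 0.026,"ty": 0.252,"tz": -0.1,"roll": 0,"hand": 0},
    {"tx": 0.04,"ty": 0.28,"tz": -0.095,"roll": 0,"hand": 0},
  ],
)

```text
time: 28.75
ee_pos: [0.4673, 0.0223, 0.1649]
tcp_rot: [[-0.97, 0.242, -0.001], [0.242, 0.97, 0.0], [0.001, 0.0, -1.0]]
wrist_force: [-0.2, -0.5, -0.4]
finger_gap: 0.241
grip_force: 39.3
```

Emit:
play_rows(
  plan=[
    {"tx": 0.013,"ty": 0.028,"tz": 0.01,"roll": 0,"hand": 0},
    {"tx": 0.024,"ty": 0.051,"tz": 0.025,"roll": 0,"hand": 0},
    {"tx": 0.03,"ty": 0.063,"tz": 0.04,"roll": 0,"hand": 0},
    {"tx": 0.0315,"ty": 0.066,"tz": 0.053,"roll": 0,"hand": 0},
    {"tx": 0.0315,"ty": 0.066,"tz": 0.058,"roll": 0,"hand": 0},
    {"tx": 0.0315,"ty": 0.066,"tz": 0.058,"roll": 0,"hand": 0},
    {"tx": 0.0315,"ty": 0.066,"tz": 0.058,"roll": 0,"hand": 0},
    {"tx": 0.0315,"ty": 0.066,"tz": 0.058,"roll": 0,"hand": 0},
  ],
)

```text
time: 29.55
ee_pos: [0.4542, 0.0917, 0.1081]
tcp_rot: [[-0.97, 0.244, 0.002], [0.244, 0.97, -0.0], [-0.002, 0.0, -1.0]]
wrist_force: [0.3, 0.4, -0.8]
finger_gap: 0.245
grip_force: 39.3
```

```bash
python3 -c "
from h import *
go(.453,.092,.0715)
im=bot.get_image('top')
c=blob(im,'ebony',(404,132),22,5);e=cv2.fitEllipse(cv2.convexHull(c));print(e,plane('top',e[0],.024))
cv2.imwrite('pics/a5.png',np.hstack([cv2.resize(im[90:250,300:460],(400,400)),cv2.resize(bot.get_image('side')[100:260,220:380],(400,400))])[:,:,::-1])
"
```

```text
shift [ 0.0013 -0.      0.0366]
((404.37506103515625, 132.98605346679688), (27.53285789489746, 27.929119110107422), 137.46961975097656) [ 0.64958253 -0.18487438  0.024     ]
```

View pics/a5.png

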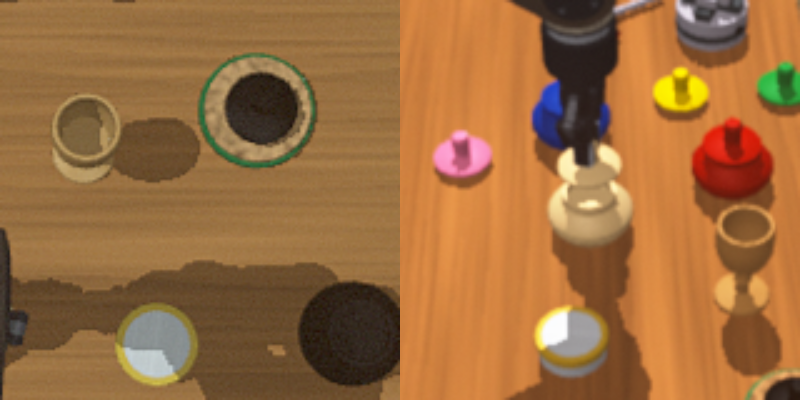

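The ebony lid is flat on the pad at (262,108) in the left panel. The ebony pot is open, and the maple lid hangs centred over the maple pot (590,165 over 590,200). Next I lower it.

Emit:
play_rows(
  plan=[
    {"tx": 0.001,"ty": 0,"tz": 0.01,"roll": 0,"hand": 0},
    {"tx": 0.001,"ty": 0,"tz": 0.018,"roll": 0,"hand": 0},
    {"tx": 0.001,"ty": 0,"tz": 0.026,"roll": 0,"hand": 0},
    {"tx": 0.001,"ty": 0,"tz": 0.032,"roll": 0,"hand": 0},
    {"tx": 0.001,"ty": 0,"tz": 0.036,"roll": 0,"hand": 0},
    {"tx": 0.001,"ty": 0,"tz": 0.037,"roll": 0,"hand": 0},
    {"tx": 0.001,"ty": 0,"tz": 0.037,"roll": 0,"hand": 0},
    {"tx": 0.001,"ty": 0,"tz": 0.037,"roll": 0,"hand": 0},
  ],
)

```text
time: 30.45
ee_pos: [0.4524, 0.0926, 0.0715]
tcp_rot: [[-0.97, 0.242, -0.002], [0.242, 0.97, -0.0], [0.001, -0.001, -1.0]]
wrist_force: [-4.6, 0.0, 7.7]
finger_gap: 0.241
grip_force: 40.0
```

Emit:
play_rows(
  plan=[
    {"tx": 0,"ty": 0,"tz": 0,"roll": 0,"hand": 0.3},
    {"tx": 0,"ty": 0,"tz": 0,"roll": 0,"hand": 0.4},
    {"tx": 0,"ty": 0,"tz": 0,"roll": 0,"hand": 0.5},
    {"tx": 0,"ty": 0,"tz": 0,"roll": 0,"hand": 0.6},
    {"tx": 0,"ty": 0,"tz": -0.02,"roll": 0,"hand": 0.6},
    {"tx": 0,"ty": 0,"tz": -0.05,"roll": 0,"hand": 0.6},
    {"tx": 0,"ty": 0,"tz": -0.09,"roll": 0,"hand": 0.6},
    {"tx": 0,"ty": 0,"tz": -0.12,"roll": 0,"hand": 0.6},
  ],
)

```text
time: 31.25
ee_pos: [0.4528, 0.0926, 0.1923]
tcp_rot: [[-0.97, 0.242, 0.002], [0.242, 0.97, -0.0], [-0.002, 0.0, -1.0]]
wrist_force: [1.5, 0.1, 0.4]
finger_gap: 0.603
grip_force: 0.0
```

```bash
python3 -c "
from h import *
go(.6505,-.1848,.036)"
```

```text
shift [-0.2588 -0.2213  0.1567]
```

Emit:
play_rows(
  plan=[
    {"tx": -0.015,"ty": -0.013,"tz": 0,"roll": 0,"hand": 0.6},
    {"tx": -0.045,"ty": -0.038,"tz": 0,"roll": 0,"hand": 0.6},
    {"tx": -0.078,"ty": -0.067,"tz": 0,"roll": 0,"hand": 0.6},
    {"tx": -0.111,"ty": -0.095,"tz": 0,"roll": 0,"hand": 0.6},
    {"tx": -0.144,"ty": -0.123,"tz": 0,"roll": 0,"hand": 0.6},
    {"tx": -0.177,"ty": -0.151,"tz": 0,"roll": 0,"hand": 0.6},
    {"tx": -0.21,"ty": -0.18,"tz": 0.01,"roll": 0,"hand": 0.6},
    {"tx": -0.238,"ty": -0.203,"tz": 0.03,"roll": 0,"hand": 0.6},
    {"tx": -0.254,"ty": -0.217,"tz": 0.06,"roll": 0,"hand": 0.6},
    {"tx": -0.259,"ty": -0.221,"tz": 0.085,"roll": 0,"hand": 0.6},
    {"tx": -0.259,"ty": -0.221,"tz": 0.1,"roll": 0,"hand": 0.6},
    {"tx": -0.259,"ty": -0.221,"tz": 0.105,"roll": 0,"hand": 0.6},
  ],
)

```text
time: 32.45
ee_pos: [0.6485, -0.1838, 0.0823]
tcp_rot: [[-0.97, 0.243, -0.005], [0.243, 0.97, 0.002], [0.005, 0.001, -1.0]]
wrist_force: [-0.2, 0.7, -0.2]
finger_gap: 0.605
grip_force: 0.0
```

Emit:
play_rows(
  plan=[
    {"tx": 0,"ty": 0,"tz": 0,"roll": 0,"hand": 0.6},
    {"tx": 0,"ty": 0,"tz": 0,"roll": 0,"hand": 0.6},
    {"tx": 0,"ty": 0,"tz": 0,"roll": 0,"hand": 0.6},
    {"tx": 0,"ty": 0,"tz": 0,"roll": 0,"hand": 0.6},
  ],
)

```text
time: 32.85
ee_pos: [0.6509, -0.1846, 0.087]
tcp_rot: [[-0.97, 0.242, 0.002], [0.242, 0.97, -0.001], [-0.003, -0.0, -1.0]]
wrist_force: [0.3, -0.3, 0.4]
finger_gap: 0.603
grip_force: 0.0
```

```bash
python3 -c "
from h import *
go(.6505,-.1848,.035)
cv2.imwrite('pics/a6.png',cv2.resize(bot.get_image('side')[100:260,220:380],(500,500))[:,:,::-1])"
```

```text
shift [ 0.0004 -0.0003  0.052 ]
```

View pics/a6.png

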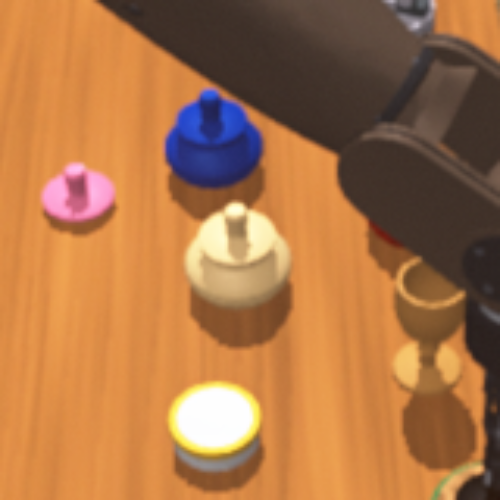

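The blue lid (210,125) and maple lid (238,235) both sit flat on their own pots. Now the ebony lid.

Emit:
play_rows(
  plan=[
    {"tx": 0,"ty": 0,"tz": 0.015,"roll": 0,"hand": 0.6},
    {"tx": 0,"ty": 0,"tz": 0.033,"roll": 0,"hand": 0.6},
    {"tx": 0,"ty": 0,"tz": 0.046,"roll": 0,"hand": 0.6},
    {"tx": 0,"ty": 0,"tz": 0.051,"roll": 0,"hand": 0.6},
    {"tx": 0,"ty": 0,"tz": 0.051,"roll": 0,"hand": 0.6},
    {"tx": 0,"ty": 0,"tz": 0.051,"roll": 0,"hand": 0.4},
    {"tx": 0,"ty": 0,"tz": 0.051,"roll": 0,"hand": 0.3},
    {"tx": 0,"ty": 0,"tz": 0.051,"roll": 0,"hand": 0.2},
    {"tx": 0,"ty": 0,"tz": 0.051,"roll": 0,"hand": 0.1},
    {"tx": 0,"ty": 0,"tz": 0.051,"roll": 0,"hand": 0},
    {"tx": 0,"ty": 0,"tz": 0.051,"roll": 0,"hand": 0},
    {"tx": 0,"ty": 0,"tz": 0.051,"roll": 0,"hand": 0},
  ],
)

```text
time: 34.1
ee_pos: [0.6508, -0.1849, 0.0353]
tcp_rot: [[-0.97, 0.242, 0.002], [0.242, 0.97, -0.001], [-0.002, -0.0, -1.0]]
wrist_force: [0.4, -0.2, 4.2]
finger_gap: 0.239
grip_force: 39.2
```

```bash
python3 -c "
from h import *
go(.4405,-.2615,.11)
im=bot.get_image('top')
c=blob(im,'ebony',(441,223),27,5);e=cv2.fitEllipse(cv2.convexHull(c));print(e,plane('top',e[0],.03))"
```

```text
shift [ 0.1853 -0.1253 -0.075 ]
((452.6726379394531, 225.0558319091797), (16.20587921142578, 35.664817810058594), 5.532201290130615) [ 0.43608139 -0.28849871  0.03      ]
```

Emit:
play_rows(
  plan=[
    {"tx": 0,"ty": 0,"tz": -0.015,"roll": 0,"hand": 0},
    {"tx": 0,"ty": 0,"tz": -0.04,"roll": 0,"hand": 0},
    {"tx": 0.004,"ty": -0.003,"tz": -0.07,"roll": 0,"hand": 0},
    {"tx": 0.02,"ty": -0.014,"tz": -0.1,"roll": 0,"hand": 0},
    {"tx": 0.045,"ty": -0.03,"tz": -0.115,"roll": 0,"hand": 0},
    {"tx": 0.075,"ty": -0.051,"tz": -0.12,"roll": 0,"hand": 0},
    {"tx": 0.105,"ty": -0.071,"tz": -0.12,"roll": 0,"hand": 0},
    {"tx": 0.135,"ty": -0.091,"tz": -0.115,"roll": 0,"hand": 0},
    {"tx": 0.16,"ty": -0.108,"tz": -0.105,"roll": 0,"hand": 0},
    {"tx": 0.178,"ty": -0.12,"tz": -0.09,"roll": 0,"hand": 0},
    {"tx": 0.185,"ty": -0.125,"tz": -0.08,"roll": 0,"hand": 0},
    {"tx": 0.185,"ty": -0.125,"tz": -0.075,"roll": 0,"hand": 0},
  ],
)

```text
time: 35.35
ee_pos: [0.4391, -0.2606, 0.1082]
tcp_rot: [[-0.97, 0.244, -0.002], [0.244, 0.97, 0.002], [0.002, 0.001, -1.0]]
wrist_force: [-0.0, 0.6, -0.4]
finger_gap: 0.24
grip_force: 39.2
```

Emit:
play_rows(
  plan=[
    {"tx": 0,"ty": 0,"tz": 0,"roll": 0,"hand": 0},
    {"tx": 0,"ty": 0,"tz": 0,"roll": 0,"hand": 0},
    {"tx": 0,"ty": 0,"tz": 0,"roll": 0,"hand": 0},
    {"tx": 0,"ty": 0,"tz": 0,"roll": 0,"hand": 0},
  ],
)

```text
time: 35.75
ee_pos: [0.4412, -0.261, 0.1099]
tcp_rot: [[-0.97, 0.241, 0.001], [0.241, 0.97, -0.001], [-0.001, -0.0, -1.0]]
wrist_force: [-0.1, -0.1, -1.1]
finger_gap: 0.241
grip_force: 39.2
```

```bash
python3 -c "
from h import *
go(.4405,-.2615,.0715)
cv2.imwrite('pics/a7.png',np.hstack([cv2.resize(bot.get_image('side')[210:370,220:380],(400,400)),cv2.resize(bot.get_image('top')[150:310,360:520],(400,400))])[:,:,::-1])"
```

```text
shift [ 0.0006 -0.0006  0.0384]
```

View pics/a7.png

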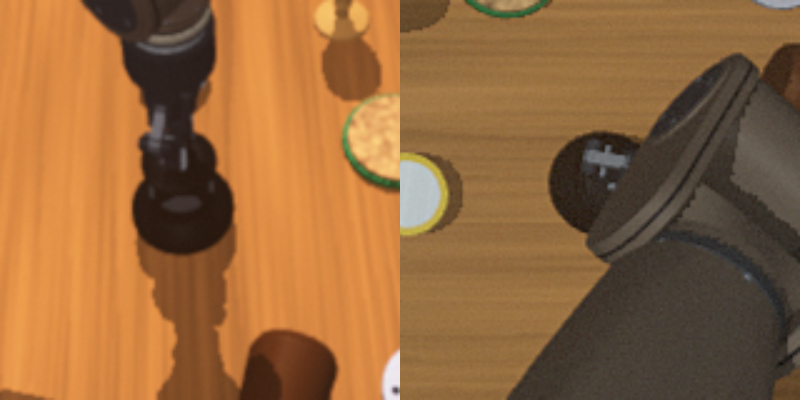

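The ebony lid hangs over the pot, with the lid at (180,155) and the pot at (183,205) in the left panel. Next I lower and release it.

Emit:
play_rows(
  plan=[
    {"tx": 0,"ty": 0,"tz": 0.01,"roll": 0,"hand": 0},
    {"tx": 0,"ty": 0,"tz": 0.018,"roll": 0,"hand": 0},
    {"tx": 0,"ty": 0,"tz": 0.026,"roll": 0,"hand": 0},
    {"tx": 0,"ty": 0,"tz": 0.032,"roll": 0,"hand": 0},
    {"tx": 0,"ty": 0,"tz": 0.036,"roll": 0,"hand": 0},
    {"tx": 0,"ty": 0,"tz": 0.038,"roll": 0,"hand": 0},
    {"tx": 0,"ty": 0,"tz": 0.038,"roll": 0,"hand": 0},
    {"tx": 0,"ty": 0,"tz": 0.038,"roll": 0,"hand": 0},
  ],
)

```text
time: 36.65
ee_pos: [0.4406, -0.2613, 0.0716]
tcp_rot: [[-0.97, 0.242, 0.001], [0.242, 0.97, -0.001], [-0.001, -0.0, -1.0]]
wrist_force: [0.3, -0.1, 0.8]
finger_gap: 0.235
grip_force: 39.2
```

Emit:
play_rows(
  plan=[
    {"tx": 0,"ty": 0,"tz": 0,"roll": 0,"hand": 0.3},
    {"tx": 0,"ty": 0,"tz": 0,"roll": 0,"hand": 0.4},
    {"tx": 0,"ty": 0,"tz": 0,"roll": 0,"hand": 0.5},
    {"tx": 0,"ty": 0,"tz": 0,"roll": 0,"hand": 0.6},
    {"tx": 0,"ty": 0,"tz": -0.02,"roll": 0,"hand": 0.6},
    {"tx": 0,"ty": 0,"tz": -0.05,"roll": 0,"hand": 0.6},
    {"tx": 0,"ty": 0,"tz": -0.09,"roll": 0,"hand": 0.6},
    {"tx": 0,"ty": 0,"tz": -0.13,"roll": 0,"hand": 0.6},
    {"tx": -0.03,"ty": -0.02,"tz": -0.15,"roll": 0,"hand": 0.6},
    {"tx": -0.07,"ty": -0.03,"tz": -0.15,"roll": 0,"hand": 0.6},
    {"tx": -0.11,"ty": -0.04,"tz": -0.15,"roll": 0,"hand": 0.6},
    {"tx": -0.13,"ty": -0.04,"tz": -0.15,"roll": 0,"hand": 0.6},
  ],
)

```text
time: 37.85
ee_pos: [0.5587, -0.3331, 0.2214]
tcp_rot: [[-0.97, 0.243, 0.001], [0.243, 0.97, -0.001], [-0.001, -0.001, -1.0]]
wrist_force: [-0.1, 1.4, -0.3]
finger_gap: 0.601
grip_force: 0.0
```

Emit:
play_rows(
  plan=[
    {"tx": -0.03,"ty": -0.03,"tz": 0,"roll": 0,"hand": 0.6},
    {"tx": -0.06,"ty": -0.06,"tz": 0,"roll": 0,"hand": 0.6},
    {"tx": -0.08,"ty": -0.08,"tz": 0,"roll": 0,"hand": 0.6},
    {"tx": -0.08,"ty": -0.08,"tz": 0,"roll": 0,"hand": 0.6},
    {"tx": -0.08,"ty": -0.08,"tz": 0,"roll": 0,"hand": 0.6},
  ],
)

```text
time: 38.35
ee_pos: [0.6147, -0.4283, 0.2203]
tcp_rot: [[-0.97, 0.243, -0.001], [0.243, 0.97, 0.001], [0.002, 0.001, -1.0]]
wrist_force: [-1.3, -0.1, 0.1]
finger_gap: 0.6
grip_force: 0.0
```

```bash
python3 -c "
from h import *
im=bot.get_image('top')
print(bot.read_state()['ee_pos'])
cv2.imwrite('pics/a8.png',np.vstack([im[90:270,180:500],cv2.resize(bot.get_image('side')[115:325,220:420],(320,336))])[:,:,::-1])"
```

```text
[ 0.61464066 -0.42765278  0.2207186 ]
```

View pics/a8.png

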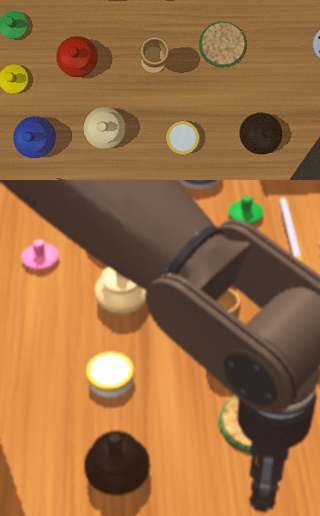

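All four lids sit flat on pots of their own colour: red (76,55), blue (35,136), maple (103,128) and ebony (261,133). The pad is empty and the goblet stands, so I'm handing in.

```bash
python3 -c "
from cell import bot
print(bot.finish_job())"
```

```text
the job is handed in; nothing more can be done
None
```

All four lids are back on pots of their own colour and looked seated flat in the last pictures, the goblet is still standing, and I handed the job in at about 38 s; no verdict came back.

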